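# Cross the polarisers on the stereo microscope's light base

## Task

Get the stereo microscope's white light base ready for viewing between crossed polarisers: press the green lamp button on its top fully down and let it come up again, then with a fingertip push the blue-knobbed lever of the polariser ring round its arc until the black pointer at the lever's end rests on the red mark of the scale. Push the knob gently from one side, do not take it between the fingers, and do not lift the ring out of its socket. Leave the dish, the analyser cap and everything else on the bench where they stand, and finish clear of everything.

Things in the scene. Friction and masses are not known exactly. Their poses are not given: they have to be found in the camera images.
- light_base: Light base of a stereo microscope: flat white box, 280 mm deep (x), 260 mm wide (y), 55 mm high, fixed to the bench; place and yaw vary. Origin on the bench, exactly under the vertical turning axis of the polariser. x points from its front (facing the robot, 125 mm before the axis) to its back, z up. The black polariser ring on top is 100 mm across and 14 mm high, with a dark window.
- polariser (a joint): Turn of the polariser ring and lever, rad, 0 to 2.4 between stops, counter-clockwise from above. The lever points from the axis at 1.920 rad plus this value from light_base's x axis. Starts between 0.05 and 0.75; the red mark is at 1.850, so push counter-clockwise, across the front. Smooth friction (0.10 N m, 1.4 N at the knob) keeps it where it is left; no spring.
- polariser_seat (a joint): Height in m by which the polariser has been lifted out of its socket: 0 when seated. It rests there by its own weight only (0.4 kg) and comes up if it is pulled up.
- lever_knob (a point): Centre of the blue upright knob on the lever: vertical cylinder, 13 mm diameter, 26 mm high, 74 mm from the turning axis, spanning 66 to 92 mm above the bench (centre 79 mm). Under it is the lever arm, 9 mm wide, its top 66 mm above the bench. The ring's top is 70 mm above the bench; nothing else on the front half of the base is higher than the arm.
- pointer_tip (a point): Tip of the thin black pointer at the end of the lever, 93 mm from the turning axis, 63 mm above the bench, at the inner ends of the scale's ticks.
- red_mark (a point): Inner end of the wide red mark (crossed position) on the scale, 93 mm from the turning axis, 57 mm above the bench; the pointer tip must stand over it. The scale is a white arc around the front of the ring, 90 to 114 mm from the axis, with thin black ticks every 5 degrees; red and green (parallel, joint value 0.279) marks are 6 mm wide.
- lamp_button_top (a point): Middle of the top face of the green round lamp button, 29 mm across, at the front corner of the base on the right as the robot sees it (98 mm before and 102 mm right of the axis), standing 9 mm proud, 64 mm above the bench. It goes down 5 mm against a spring: about 1.5 N to start, 5 N fully down; it comes up by itself.
- lamp_button (a joint): Travel of the lamp button in m, 0 up, 0.005 fully down (counts as pressed beyond 0.0035).
- dish: Covered round sample dish, 61 mm across, 15 mm high, standing loose on top of the light base at its back left. Origin at the centre of its underside. To be left alone.
- analyser: Analyser cap: a black knurled ring with a dark window, 48 mm across, 21 mm high, standing loose on top of the light base at its back right. Origin at the centre of its underside. To be left alone.
- tube: Self-standing 50 ml tube with a blue screw cap, 34 mm across, 114 mm high, standing loose on the bench to the left of the base. Origin at the centre of its underside. To be left alone.
- marker_pen: White marker pen with a blue cap, 130 mm long, 13 mm thick, lying loose on the bench to the right of the base. Origin on its underside near the middle. To be left alone.
- reagent_bottle: Clear reagent bottle with a blue cap, 70 mm across, 135 mm high, loose on the bench at the right. Origin at the centre of its underside. To be left alone.
- tube_rack: Orange tube rack, 200 by 75 mm, with three blue-capped tubes standing to 120 mm, loose on the bench at the left towards the back. Origin at the centre of its underside. To be left alone.
- tip_box: Pipette tip box with a blue lid, 123 mm (its own y) by 86 mm by 65 mm high, loose on the bench at the left. Origin at the centre of its underside. To be left alone.

How it is judged:
By the outcome, as a careful person would: the job done as asked, in the order asked, and still so for the second after the job is handed in, with the robot touching nothing.
It also fails if it takes over 48 s, if anything falls off the work surface, if the arm or the gripper's body presses on something with over 40 N, if the wrist force passes 120 N, or if a joint passes its speed limit or range.

## Robot

A 6-joint arm with a two-finger parallel gripper is mounted at the origin on the work surface. World frame = base frame: x ahead of the robot, y to its left, z up, the work surface at z = 0. Lengths are in m, angles in rad, forces in N, time in s.
With the tool pointing down it reaches from about 0.3 to 0.75 m from the base axis. Payload 8.5 kg.
Tool frame: the origin (TCP) lies between the finger pads; the fingertips stand 17 mm ahead of it and the grasp point (between the pads) lies 2 mm behind it; x points along the fingers, z is the direction in which the jaws open and shut, and the axes are right-handed (so a half turn about x gives the same grasp; the last joint's range is limited). The gripper opens to 88 mm and grips with 3 to 60 N. Pads are 18 mm wide; open, the fingers measure 123 mm over their backs; the gripper's body (75 mm by 187 mm) begins 45 mm behind the grasp point.
Start: joints at [-1.419, 0.381, 1.297, -0, 1.464, -0.215], TCP at [0.197, -0.513, 0.256] pointing down, gripper open.
Joint ranges: [-3.11, 3.11], [-0.89, 2.33], [0.22, 2.48], [-1.42, 4.56], [0.17, 2.85], [-2.88, 2.88]. Speed limits (rad/s): [2.39, 2.39, 3.14, 3.14, 3.14, 3.14].

## Interface

Orientations are given as a unit quaternion [w, x, y, z].
In Python, from station import ctrl, viewer gives the robot as it stands. The module is installed in compiled form; this text tells all that it offers.
- The arm moves only by the shell command python3 -m inch 'ROWS' [OPENING] [FORCE]. ROWS is JSON, a list of rows, each a list of 4 numbers: the shift along the tool's x, y, z in cm, then the turn about the tool's x in rad. In form: [[x, y, z, spin], ...]. A call has 1 to 12 rows; each row shifts and turns the commanded pose from where the row before left it, along the tool's axes as they then stand; what a row does not reach is not made up. A row lasts 1/12 s, in which the tool goes at most 41.7 mm and 7.16 degrees, less where a joint would pass 70% of its speed; a pose out of reach is approached as far as the arm can. A call with a gripper value outside its range is refused whole. OPENING is the closure, from 0 (fully open) to 1 (shut), set as the call begins (- or left out, the last holds). The fingers move at their own pace and stop on an object; FORCE is the grip in N (left out, the last holds). Time passes only in rows, so rows that do not move let the fingers close. It gives the time, the measured TCP pose, the force and the opening at its end, in the units of the state.
- ctrl.get_state(): the state, without advancing time (a new reading comes with each control period).
- viewer.get_image(name): name is "side" or "top" or "wrist"; returns the picture (400x640x3 uint8, red, green, blue); there is no depth.
- viewer.get_calibration(name): a dict with "vertical_fov" (degrees; the focal length in pixels is half the picture's height over the tangent of half this angle, whatever the lens; pixels are square), "cx", "cy" (the principal point, pixels), "dist" ([k1, k2, p1, p2, k3] as OpenCV has them; the pictures are not rectified), "eye" and "attitude" of the camera in the world. Camera axes: x right, y down, z forward; pixel columns grow to the right and rows downward; lengths in m; the calibration is good to about 2 mm. A picture is of the moment at which its call begins: read the wrist's pose just before it. get_calibration takes no time and is no camera call; for the wrist camera it gives the pose at the moment of the call.
- ctrl.hand_in(): hands the job in, once; it reports no verdict.
The state is a dict: "time_s": time; "qpos": joint angles; "qd": joint speeds; "joint_efforts": joint torques, N m; "tcp_pos": TCP position; "tool_rot": TCP orientation; "wrist_force": force on the tool from outside, world axes, zero at the start; "ft_torque": the same for the moment, N m; "finger_gap": opening from 0.0 (shut) to 1.0 (fully open).
Only numpy, scipy, OpenCV 4.12 (cv2) and the standard library are available. Lean on these libraries where they do the work, as an engineer would, in place of code of your own. Each camera call takes 0.05 s, during which the arm holds its last target.

## Working session

There is one attempt and no reset: what is moved stays moved. The work goes in short steps, Python scripts to look and compute and a shell command to move; the robot and the scene stay as the last step left them, time stands still between calls to the robot, and variables do not carry over. Pictures are saved under pics/ and viewed, and the job is handed in when it is done.

```bash
mkdir -p pics
python3 - <<'E'
from station import ctrl, viewer
import cv2
s=ctrl.get_state(); print(s)
for n in ("side","top","wrist"):
    print(n, viewer.get_calibration(n))
for n in ("side","top"):
    cv2.imwrite(f"pics/{n}0.png", viewer.get_image(n)[:,:,::-1])
E
```

```text
{'time_s': 0.0, 'qpos': array([-1.41932482e+00,  3.81162008e-01,  1.29826044e+00,  5.56532277e-05,
        1.46361291e+00, -2.15316990e-01]), 'qd': array([ 0.00077506,  0.00165244, -0.00024904,  0.00272619, -0.00066894,
       -0.00065057]), 'joint_efforts': array([ 6.19170423e-04, -4.37925625e+01, -2.24552125e+01,  7.13324198e-02,
        3.52416141e-02, -1.19597426e-04]), 'tcp_pos': array([ 0.1972015 , -0.51314965,  0.25515612]), 'tool_rot': array([ 0.58246309,  0.40081823,  0.58313251, -0.40004746]), 'wrist_force': array([ 0.15398223, -0.1845441 ,  0.10154283]), 'ft_torque': array([-0.02704875, -0.05032377, -0.00361666]), 'finger_gap': 0.9984392433151102}
side {'vertical_fov': 55.559365295684394, 'cx': 314.9690283035748, 'cy': 202.07959960369072, 'dist': array([-0.08605329,  0.        ,  0.        ,  0.        ,  0.        ]), 'eye': array([0.00484688, 0.57387915, 0.8465956 ]), 'attitude': array([ 0.15663158, -0.37662363,  0.83678566, -0.36525463])}
top {'vertical_fov': 47.87056774310316, 'cx': 313.04506584714323, 'cy': 201.80554687323368, 'dist': array([0.03435567, 0.        , 0.        , 0.        , 0.        ]), 'eye': array([0.43297677, 0.03452525, 1.22076829]), 'attitude': array([-0.03203308,  0.7149262 , -0.69665564,  0.05025265])}
wrist {'vertical_fov': 62.71853145477283, 'cx': 321.01659882312526, 'cy': 195.61813754865486, 'dist': array([-0.04284112,  0.        ,  0.        ,  0.        ,  0.        ]), 'eye': array([ 0.26417206, -0.48726515,  0.38539401]), 'attitude': array([ 0.11548118,  0.81591674, -0.5607402 , -0.0807118 ])}
```

View pics/top0.png

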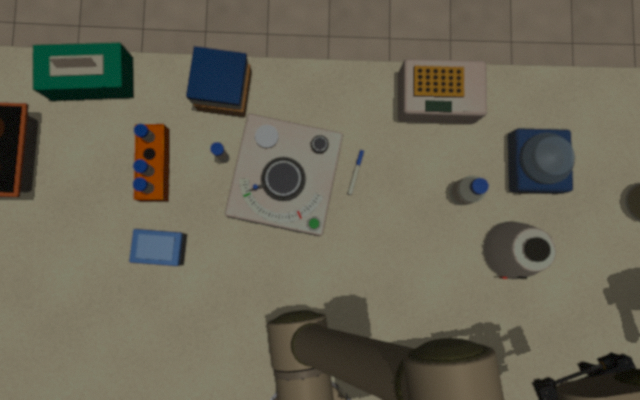

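View pics/side0.png

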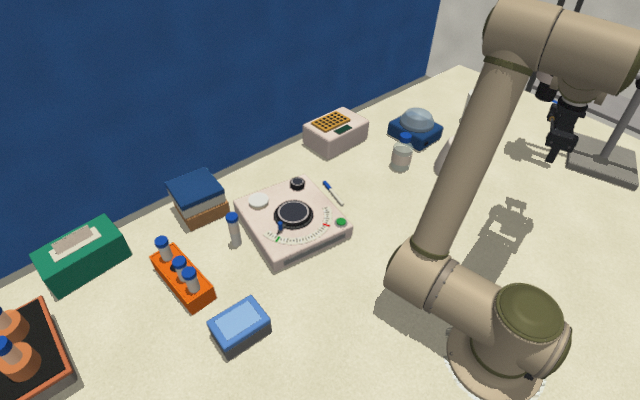

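The top view shows the base at about (283,178), with the knob near (255,187), the red mark near (299,215) and the green button at (314,224). I'll measure these by colour mask and ray casting.

```bash
cat > h.py <<'E'
import numpy as np, cv2
from scipy.spatial.transform import Rotation as R
def rot(q): return R.from_quat(np.roll(np.asarray(q),-1)).as_matrix()
def K(c,h=400):
    f=h/2/np.tan(np.radians(c["vertical_fov"])/2)
    return np.array([[f,0,c["cx"]],[0,f,c["cy"]],[0,0,1]])
def ray(c,uv):
    p=cv2.undistortPoints(np.array([[uv]],float),K(c),c["dist"])[0,0]
    return c["eye"], rot(c["attitude"])@np.array([p[0],p[1],1])
def plane(c,uv,z):
    e,d=ray(c,uv); return e+d*(z-e[2])/d[2]
def proj(c,P):
    Rm=rot(c["attitude"]); P=np.atleast_2d(P)
    rv=cv2.Rodrigues(Rm.T)[0]; t=-Rm.T@c["eye"]
    return cv2.projectPoints(P.astype(float),rv,t,K(c),c["dist"])[0][:,0]
def blobs(img,lo,hi,amin=6,roi=None):
    hsv=cv2.cvtColor(img,cv2.COLOR_RGB2HSV)
    m=cv2.inRange(hsv,np.array(lo),np.array(hi))
    if roi: 
        k=np.zeros_like(m);x0,y0,x1,y1=roi;k[y0:y1,x0:x1]=255;m&=k
    n,l,s,ce=cv2.connectedComponentsWithStats(m)
    return [(s[i][4],ce[i].round(2),s[i][:4]) for i in range(1,n) if s[i][4]>=amin]
E
python3 - <<'E'
from h import *
from station import viewer
for n,roi in (("top",(225,110,345,238)),("side",(232,172,356,272))):
    im=cv2.imread(f"pics/{n}0.png")[:,:,::-1].copy(); c=viewer.get_calibration(n)
    print(n)
    for nm,lo,hi,z in (("green",(45,90,40),(85,255,255),.064),("red",(0,110,90),(8,255,255),.057),("red2",(172,110,90),(180,255,255),.057),("blue",(100,110,40),(130,255,255),.079)):
        for b in blobs(im,lo,hi,3,roi): print(nm,b,plane(c,b[1],z).round(4))
    x0,y0,x1,y1=roi
    cv2.imwrite(f"pics/{n}0z.png",cv2.resize(im[y0:y1,x0:x1,::-1],None,fx=4.6,fy=4.6,interpolation=cv2.INTER_CUBIC))
E
```

```text
top
green (np.int32(9), array([246.67, 194.22]), array([244, 193,   6,   3], dtype=int32)) [0.5837 0.1779 0.064 ]
green (np.int32(75), array([313.49, 223.07]), array([309, 219,  10,  10], dtype=int32)) [0.5137 0.0038 0.064 ]
red (np.int32(10), array([299. , 214.5]), array([298, 212,   3,   6], dtype=int32)) [0.5354 0.0417 0.057 ]
blue (np.int32(10), array([255.1, 186.7]), array([254, 185,   4,   4], dtype=int32)) [0.6017 0.1555 0.079 ]
side
green (np.int32(53), array([340.75, 221.11]), array([337, 218,   9,   7], dtype=int32)) [0.5116 0.007  0.064 ]
green (np.int32(8), array([277.25, 238.75]), array([276, 237,   4,   5], dtype=int32)) [0.5781 0.1849 0.064 ]
red (np.int32(9), array([325.67, 224.33]), array([323, 223,   7,   3], dtype=int32)) [0.5354 0.0436 0.057 ]
blue (np.int32(31), array([326.29, 184.58]), array([323, 181,   8,   9], dtype=int32)) [ 0.6438 -0.0593  0.079 ]
blue (np.int32(53), array([234.08, 216.79]), array([232, 212,   6,  11], dtype=int32)) [0.7131 0.2342 0.079 ]
blue (np.int32(35), array([279.86, 224.29]), array([278, 220,   5,  10], dtype=int32)) [0.6046 0.1542 0.079 ]
```

View pics/top0z.png

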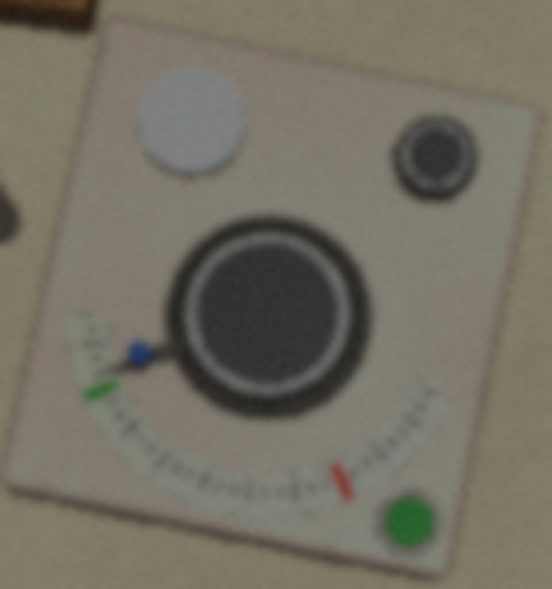

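View pics/side0z.png

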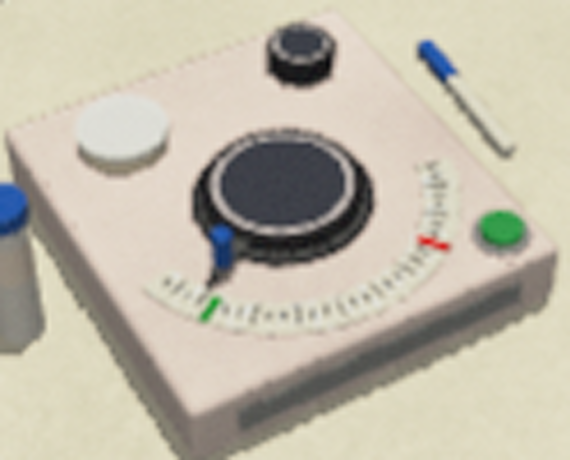

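```bash
cat > base.py <<'E'
from h import *
from station import viewer
from scipy.optimize import least_squares
def loc(r,a): return np.array([r*np.cos(a),r*np.sin(a)])
# ring from top view: dark blob hull -> ellipse
c=viewer.get_calibration("top"); im=cv2.imread("pics/top0.png")
g=cv2.cvtColor(im,cv2.COLOR_BGR2GRAY); m=(g<75).astype(np.uint8)*255
k=np.zeros_like(m); k[150:210,262:310]=255; m&=k
cs,_=cv2.findContours(m,cv2.RETR_EXTERNAL,cv2.CHAIN_APPROX_NONE); q=max(cs,key=cv2.contourArea)
(u,v),r=cv2.minEnclosingCircle(q); e=cv2.fitEllipse(q)
ax=plane(c,e[0],.066)
if __name__=="__main__":
    print("ring",e,ax, "diam est",np.linalg.norm(plane(c,(e[0][0]-e[1][0]/2,e[0][1]),.07)-plane(c,(e[0][0]+e[1][0]/2,e[0][1]),.07)))
obs=[(ax[:2],np.zeros(2)),(np.array([.5137,.0038]),np.array([-.098,-.102])),
     (np.array([.5354,.0417]),loc(.102,3.77)),(plane(c,(246.67,194.22),.057)[:2],loc(.102,2.199)),
     (np.array([.5116,.0070]),np.array([-.098,-.102])),(np.array([.5354,.0436]),loc(.102,3.77)),(plane(viewer.get_calibration("side"),(277.25,238.75),.057)[:2],loc(.102,2.199))]
def f(p):
    C,S=np.cos(p[2]),np.sin(p[2]); Rm=np.array([[C,-S],[S,C]])
    return np.concatenate([p[:2]+Rm@l-o for o,l in obs])
s=least_squares(f,[ax[0],ax[1],0])
X,Y,yaw=s.x; A=np.array([X,Y])
if __name__=="__main__":
    print("base",s.x,"res mm\n",(1000*s.fun).reshape(-1,2).round(1))
    for nm,p in (("knob top cam",np.array([.6017,.1555])),("knob side",np.array([.6046,.1542]))):
        d=p-A; print(nm,"r",np.hypot(*d),"joint",(np.arctan2(d[1],d[0])-yaw-1.92)%(2*np.pi))
    from station import ctrl
    st=ctrl.get_state(); T=rot(st["tool_rot"]); print("tool axes cols\n",T.round(3))
    w=viewer.get_calibration("wrist"); print("cam in tool",T.T@(w["eye"]-st["tcp_pos"]), "\n",(T.T@rot(w["attitude"])).round(3))
E
python3 base.py
```

```text
ring ((282.83795166015625, 178.7030792236328), (42.724403381347656, 43.085784912109375), 69.09868621826172) [0.62655556 0.08610282 0.066     ] diam est 0.11012458415542466
base [ 0.62749219  0.08712746 -0.18553548] res mm
 [[ 0.9  1. ]
 [-1.3  1.2]
 [-0.1  1.7]
 [-0.8  0.5]
 [ 0.8 -2. ]
 [-0.1 -0.2]
 [ 0.6 -2.2]]
knob top cam r 0.07307558916180912 joint 0.19705626484400662
knob side r 0.07087156292057602 joint 0.1652395178908339
tool axes cols
 [[-0.     0.933  0.359]
 [ 0.001  0.359 -0.933]
 [-1.     0.    -0.001]]
cam in tool [-0.13019325  0.07185488 -0.0003194 ] 
 [[ 0.001 -0.279  0.96 ]
 [-0.001 -0.96  -0.279]
 [ 1.    -0.    -0.001]]
```

The base pose fits to about 2 mm: axis (0.6275, 0.0871), yaw −0.186, joint ≈0.19. The tool's yaw already suits the start of the push. I'll close the fingers and go above the button.

```bash
python3 -m inch '[[0,1.5,-1.15,0],[0,3,-2.31,0],[0,3,-2.31,0],[0,3,-2.31,0],[0,3,-2.31,0],[0,3,-2.31,0],[0,3,-2.31,0],[0,3,-2.31,0],[0,3,-2.31,0]]' 1 20; python3 -m inch '[[0,3,-2.31,0],[0,3,-2.31,0],[0,3,-2.31,0],[0,3,-2.31,0],[0,3,-2.31,0],[0,3,-2.31,0],[0,3,-2.31,0],[0,1.5,-1.15,0],[0,0,0,0],[0,0,0,0]]'
```

```text
time_s: 0.85
tcp_pos: [0.3653, -0.2369, 0.2556]
tool_rot: [0.583, 0.401, 0.583, -0.4]
wrist_force: [0.9, -0.7, 0.0]
finger_gap: 0.34
time_s: 1.68
tcp_pos: [0.5127, 0.0042, 0.2553]
tool_rot: [0.583, 0.4, 0.584, -0.4]
wrist_force: [0.5, -0.2, -0.0]
finger_gap: 0.004
```

Run:
```python
from h import *
from station import ctrl, viewer
import pickle
c=viewer.get_calibration("wrist"); im=viewer.get_image("wrist"); pickle.dump(c,open("w1.pkl","wb"))
cv2.imwrite("pics/w1.png",im[:,:,::-1])
for nm,lo,hi,z in (("green",(45,90,40),(85,255,255),.064),("red",(0,110,90),(8,255,255),.057),("red2",(172,110,90),(180,255,255),.057),("blue",(100,110,40),(130,255,255),.079)):
    for b in blobs(im,lo,hi,30): print(nm,b,plane(c,b[1],z).round(4))
```

```text
green (np.int32(153), array([171.2 ,  36.24]), array([160,  32,  23,   9], dtype=int32)) [0.5839 0.1785 0.064 ]
green (np.int32(617), array([320.55, 172.75]), array([307, 159,  28,  28], dtype=int32)) [0.5141 0.006  0.064 ]
red (np.int32(131), array([292.61, 137.74]), array([289, 127,   8,  22], dtype=int32)) [0.5358 0.0441 0.057 ]
blue (np.int32(247), array([189.23,  19.32]), array([180,  11,  24,  17], dtype=int32)) [0.6022 0.1604 0.079 ]
blue (np.int32(493), array([491.53,  42.5 ]), array([474,  24,  35,  39], dtype=int32)) [ 0.6795 -0.0901  0.079 ]
```

View pics/w1.png

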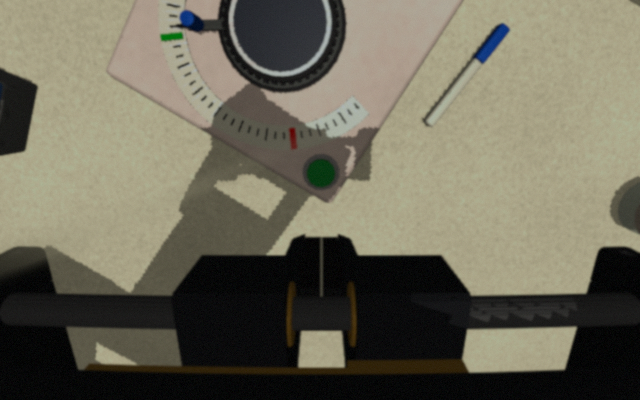

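The wrist view shows the button at (321,173), giving (0.514, 0.006). That agrees with the fit. The pen is clear on the right and the closed fingertips are at (322,237). Descending to just above the button.

```bash
python3 -m inch '[[1.5,0.15,-0.1,0],[3,0,0,0],[3,0,0,0],[3,0,0,0],[3,0,0,0],[1.5,0,0,0],[1,0,0,0],[0.6,0,0,0],[0,0,0,0]]'; python3 -m inch '[[0.2,0,0,0],[0.2,0,0,0],[0.2,0,0,0],[0.2,0,0,0],[0.1,0,0,0],[0,0,0,0]]'; python3 -c "
from station import ctrl; print(ctrl.get_state()['tcp_pos'],ctrl.get_state()['wrist_force'])"
```

```text
time_s: 2.48
tcp_pos: [0.5131, 0.0041, 0.089]
tool_rot: [0.582, 0.401, 0.583, -0.401]
wrist_force: [0.0, -0.9, 0.3]
finger_gap: 0.008
time_s: 2.98
tcp_pos: [0.5139, 0.0051, 0.0808]
tool_rot: [0.583, 0.4, 0.583, -0.4]
wrist_force: [-0.4, -1.0, 2.5]
finger_gap: 0.002
[0.51391614 0.0050786  0.08084044] [-0.37349982 -0.99439115  2.52600742]
```

```bash
python3 -m inch '[[0.1,0,0,0],[0.1,0,0,0],[0.1,0,0,0],[0,0,0,0]]'; python3 -m inch '[[0.1,0,0,0],[0.05,0,0,0],[0,0,0,0]]';  python3 -m inch '[[0.05,0,0,0],[0,0,0,0]]'
```

```text
time_s: 3.32
tcp_pos: [0.5139, 0.0051, 0.0778]
tool_rot: [0.583, 0.4, 0.583, -0.4]
wrist_force: [-1.1, -1.6, 4.2]
finger_gap: 0.004
time_s: 3.57
tcp_pos: [0.5139, 0.0051, 0.0764]
tool_rot: [0.583, 0.4, 0.583, -0.4]
wrist_force: [-0.7, -1.0, 4.7]
finger_gap: 0.006
time_s: 3.73
tcp_pos: [0.5139, 0.0051, 0.0763]
tool_rot: [0.583, 0.4, 0.583, -0.4]
wrist_force: [-2.6, 0.5, 9.7]
finger_gap: 0.007
```

The force jumped to 9.7 N at about 5 mm of travel, so the button bottomed. I'll lift off and look at the knob from above.

```bash
python3 -m inch '[[-0.3,0,0,0],[-0.6,0,0,0],[-2,0,0,0],[-3,0,0,0],[-3,1,-1,0],[-3,2,-2,0],[0,2,-2,0],[0,2,-2,0],[0,2,-2,0],[0,1.6,-2,0],[0,0,0,0],[0,0,0,0]]'
python3 - <<'E'
from h import *
from base import A,yaw
from station import ctrl, viewer
import pickle
c=viewer.get_calibration("wrist"); im=viewer.get_image("wrist"); pickle.dump(c,open("w2.pkl","wb"))
cv2.imwrite("pics/w2.png",im[:,:,::-1])
for nm,lo,hi,z in (("green",(45,90,40),(85,255,255),.057),("green",(45,90,40),(85,255,255),.064),("red",(0,110,90),(8,255,255),.057),("blue",(100,110,40),(130,255,255),.079)):
    for b in blobs(im,lo,hi,30):
        p=plane(c,b[1],z); d=p[:2]-A; print(nm,b,p.round(4),np.hypot(*d).round(4),((np.arctan2(d[1],d[0])-yaw-1.92)%6.283).round(3))
E
```

```text
time_s: 4.73
tcp_pos: [0.5731, 0.1468, 0.1943]
tool_rot: [0.583, 0.4, 0.584, -0.4]
wrist_force: [-0.7, 0.3, 1.2]
finger_gap: 0.008
green (np.int32(180), array([287.54, 162.48]), array([275, 158,  26,   9], dtype=int32)) [0.5838 0.1812 0.057 ] 0.1037 0.272
green (np.int32(180), array([287.54, 162.48]), array([275, 158,  26,   9], dtype=int32)) [0.5852 0.181  0.064 ] 0.1029 0.259
blue (np.int32(697), array([614.02, 152.16]), array([593, 134,  42,  39], dtype=int32)) [ 0.6881 -0.0524  0.079 ] 0.1521 3.387
blue (np.int32(276), array([322.53, 158.06]), array([314, 149,  18,  20], dtype=int32)) [0.6011 0.157  0.079 ] 0.0747 0.198
blue (np.int32(3378), array([ 45.61, 216.53]), array([  0, 168,  84, 117], dtype=int32)) [0.4749 0.3521 0.079 ] 0.3058 0.359
blue (np.int32(67), array([  5.12, 260.13]), array([  0, 251,  13,  18], dtype=int32)) [0.4196 0.3826 0.079 ] 0.3613 0.449
```

View pics/w2.png

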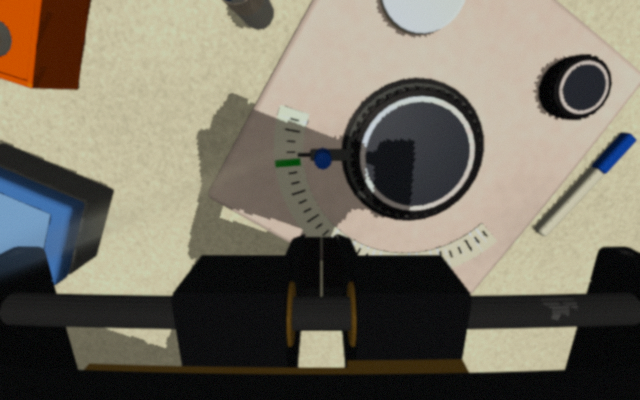

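The wrist view shows the knob at (322,158), giving (0.601, 0.157), radius 74.7 mm and joint ≈0.20. The green mark reads 0.272 against the true 0.279. I'll go behind the knob (clockwise side) and down.

```bash
python3 -m inch '[[0,1.5,0,0],[0,3,0,0],[0,1.5,0,0],[1,0,0,0],[2.5,0,0,0],[2.5,0,0,0],[2.5,0,0,0],[1,0,0,0],[0.6,0,0,0],[0,0,0,0],[0,0,0,0]]';  python3 - <<'E'
from station import ctrl,viewer; import cv2
s=ctrl.get_state(); print(s['tcp_pos'],s['qpos'].round(3),s['wrist_force'])
cv2.imwrite("pics/s3.png",cv2.resize(viewer.get_image("side")[160:290,200:380,::-1],None,fx=4,fy=4,interpolation=cv2.INTER_CUBIC))
E
```

```text
time_s: 5.7
tcp_pos: [0.6296, 0.167, 0.0948]
tool_rot: [0.583, 0.401, 0.582, -0.4]
wrist_force: [0.0, -0.0, -0.1]
finger_gap: 0.007
[0.62961399 0.16702663 0.09483611] [ 0.078  0.696  1.216 -0.     1.228  1.282] [ 0.04255854 -0.02842414 -0.08141583]
```

View pics/s3.png

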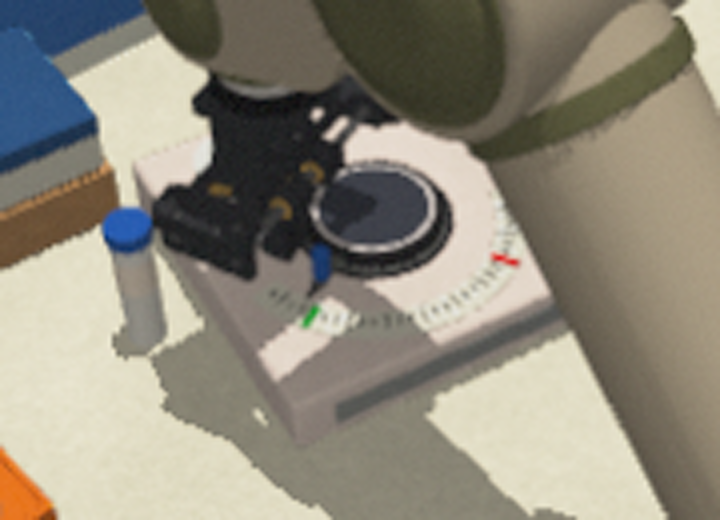

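The fingertip stands behind the blue knob (side view, knob at about (320,262) in the crop). Approaching to contact in small steps.

```bash
python3 -m inch '[[0.1,-0.4,0,0],[0.1,-0.4,0,0],[0,-0.2,0,0],[0,0,0,0]]'; python3 -m inch '[[0,-0.1,0,0],[0,-0.1,0,0],[0,0,0,0]]';python3 -m inch '[[0,-0.1,0,0],[0,-0.1,0,0],[0,0,0,0]]'
```

```text
time_s: 6.08
tcp_pos: [0.6195, 0.1636, 0.0921]
tool_rot: [0.583, 0.4, 0.583, -0.4]
wrist_force: [-0.7, 0.1, -0.1]
finger_gap: 0.003
time_s: 6.33
tcp_pos: [0.6181, 0.163, 0.0918]
tool_rot: [0.583, 0.4, 0.583, -0.4]
wrist_force: [-0.5, -0.3, 1.3]
finger_gap: 0.004
time_s: 6.58
tcp_pos: [0.6163, 0.1623, 0.0918]
tool_rot: [0.583, 0.401, 0.583, -0.4]
wrist_force: [0.1, 0.5, -0.1]
finger_gap: 0.006
```

```bash
python3 -m inch '[[0,-0.37,-0.068,-0.05],[0,-0.37,-0.068,-0.05],[0,-0.37,-0.068,-0.05],[0,-0.37,-0.068,-0.05],[0,-0.37,-0.068,-0.05],[0,-0.37,-0.068,-0.05],[0,0,0,0]]';  cat > look.py <<'E'
import sys
from h import *
from base import A,yaw
from station import ctrl,viewer
s=ctrl.get_state(); T=rot(s['tool_rot']); p=s['tcp_pos'][:2]-A
a=lambda v:np.arctan2(v[1],v[0])
th=(a(T[:2,1])+np.pi/2-yaw-1.92)%6.283
print('tcp polar r',np.hypot(*p).round(4),'ang',((a(p)-yaw-1.92)%6.283).round(3),'tool heading joint',th.round(3),'tangential lag mm',(p@T[:2,1]*1000).round(1),'radial',(-p@T[:2,2]*1000).round(1),'z',s['tcp_pos'][2].round(4),'F tool',(T.T@s['wrist_force']).round(1))
n=sys.argv[1]; tag=sys.argv[2]; im=viewer.get_image(n); c=viewer.get_calibration(n)
k=proj(c,[A[0],A[1],.07])[0].astype(int)
for nm,lo,hi,z in (("red",(0,110,70),(8,255,255),.057),("blue",(100,110,40),(130,255,255),.079)):
    for b in blobs(im,lo,hi,4):
        P=plane(c,b[1],z); d=P[:2]-A
        if np.hypot(*d)<.12: print(nm,b,P.round(4),np.hypot(*d).round(4),((a(d)-yaw-1.92)%6.283).round(3))
x0,y0=max(k[0]-80,0),max(k[1]-60,0)
if n=="wrist": cv2.imwrite(f"pics/{tag}.png",im[:,:,::-1])
else: cv2.imwrite(f"pics/{tag}.png",cv2.resize(im[y0:y0+120,x0:x0+160,::-1],None,fx=5,fy=5,interpolation=cv2.INTER_CUBIC))
E
python3 look.py side s4
```

```text
time_s: 7.17
tcp_pos: [0.5946, 0.1553, 0.0918]
tool_rot: [0.636, 0.308, 0.636, -0.308]
wrist_force: [0.1, -0.3, -0.5]
finger_gap: 0.008
tcp polar r 0.0757 ang 0.285 tool heading joint 0.505 tangential lag mm 16.5 radial 73.9 z 0.0918 F tool [ 0.5 -0.1  0.3]
red (np.int32(8), array([326. , 224.5]), array([323, 224,   7,   2], dtype=int32)) [0.5343 0.0433 0.057 ] 0.1029 1.847
blue (np.int32(33), array([287.45, 227.12]), array([286, 223,   4,   9], dtype=int32)) [0.5823 0.1451 0.079 ] 0.0734 0.498
```

View pics/s4.png

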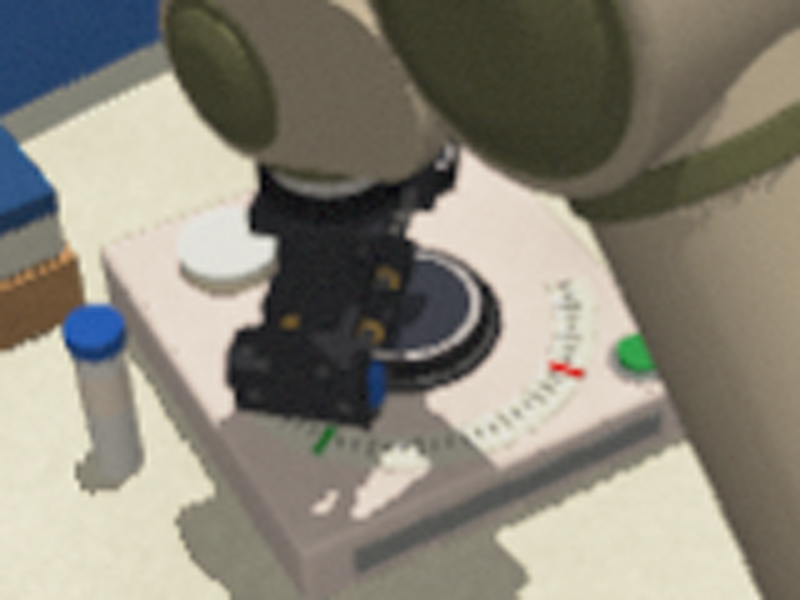

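The knob has moved with the fingertip to joint ≈0.50 (side view, knob at (287,227)), matching the tool heading of 0.505. Continuing along the arc.

```bash
python3 -m inch '[[0,-0.37,-0.068,-0.05],[0,-0.37,-0.068,-0.05],[0,-0.37,-0.068,-0.05],[0,-0.37,-0.068,-0.05],[0,-0.37,-0.068,-0.05],[0,-0.37,-0.068,-0.05],[0,-0.37,-0.068,-0.05],[0,-0.37,-0.068,-0.05],[0,-0.37,-0.068,-0.05],[0,-0.37,-0.068,-0.05],[0,0,0,0]]'; python3 look.py side s5
```

```text
time_s: 8.13
tcp_pos: [0.5666, 0.131, 0.0918]
tool_rot: [0.693, 0.142, 0.693, -0.142]
wrist_force: [0.1, -0.1, -0.2]
finger_gap: 0.003
tcp polar r 0.075 ang 0.782 tool heading joint 1.003 tangential lag mm 16.4 radial 73.2 z 0.0918 F tool [ 0.2 -0.1  0.1]
red (np.int32(9), array([325.67, 224.33]), array([323, 223,   7,   3], dtype=int32)) [0.5354 0.0436 0.057 ] 0.1018 1.849
```

```bash
python3 -m inch '[[0,-0.37,-0.068,-0.05],[0,-0.37,-0.068,-0.05],[0,-0.37,-0.068,-0.05],[0,-0.37,-0.068,-0.05],[0,-0.37,-0.068,-0.05],[0,-0.37,-0.068,-0.05],[0,-0.37,-0.068,-0.05],[0,-0.37,-0.068,-0.05],[0,-0.37,-0.068,-0.05],[0,-0.37,-0.068,-0.05],[0,0,0,0]]'; python3 look.py side s6; python3 look.py top t6
```

```text
time_s: 9.1
tcp_pos: [0.5536, 0.0962, 0.0918]
tool_rot: [0.706, -0.034, 0.706, 0.034]
wrist_force: [0.4, -0.5, 0.2]
finger_gap: 0.003
tcp polar r 0.0745 ang 1.285 tool heading joint 1.502 tangential lag mm 16.0 radial 72.7 z 0.0918 F tool [-0.2 -0.5  0.3]
tcp polar r 0.0744 ang 1.283 tool heading joint 1.5 tangential lag mm 16.0 radial 72.7 z 0.0918 F tool [0.1 0.2 0.6]
```

View pics/s6.png

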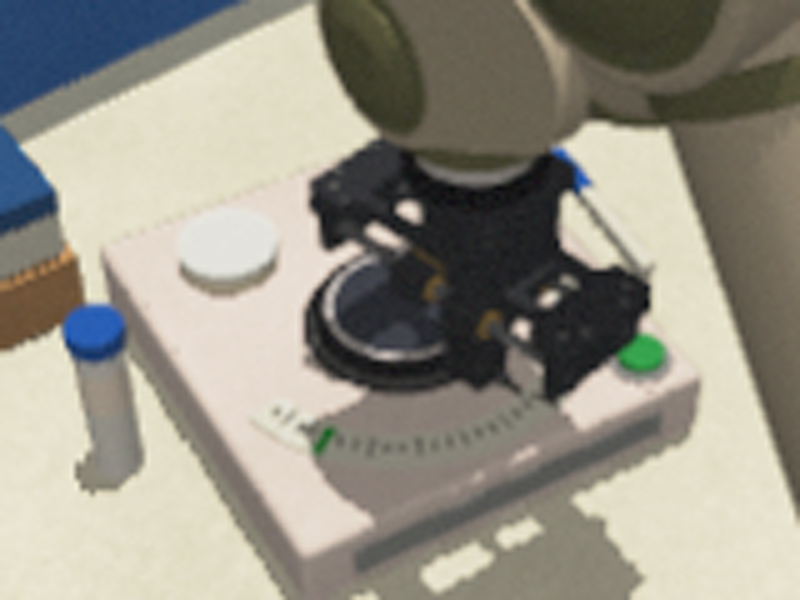

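View pics/t6.png

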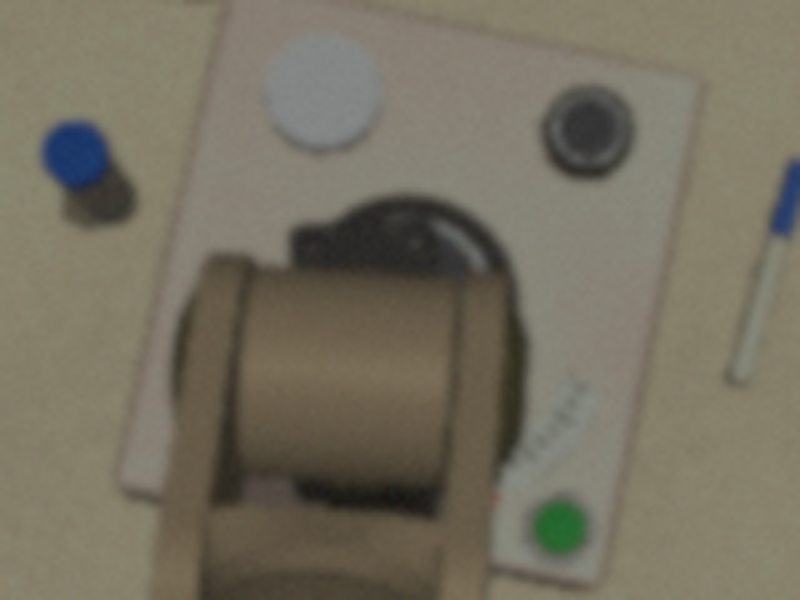

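```bash
python3 -m inch '[[0,-0.37,-0.068,-0.05],[0,-0.37,-0.068,-0.05],[0,-0.37,-0.068,-0.05],[0,-0.37,-0.068,-0.05],[0,0,0,0]]'; python3 look.py side s7; python3 -m inch '[[0,0.5,0,0],[0,1,0,0],[-1.5,0.5,0,0],[-3,0,0,0],[-3,0,0,0],[-3,-1,0,0],[-1,-2.5,0,0],[0,-2.5,0,0],[0,-1.5,0,0],[0,0,0,0],[0,0,0,0]]'; python3 look.py wrist w7
```

```text
time_s: 9.62
tcp_pos: [0.5534, 0.0812, 0.0917]
tool_rot: [0.699, -0.104, 0.699, 0.104]
wrist_force: [0.2, 0.3, 0.1]
finger_gap: 0.005
tcp polar r 0.0743 ang 1.486 tool heading joint 1.702 tangential lag mm 15.9 radial 72.6 z 0.0917 F tool [-0.1  0.2  0.3]
red (np.int32(11), array([325.82, 224.55]), array([323, 223,   7,   4], dtype=int32)) [0.5345 0.0438 0.057 ] 0.1025 1.843
time_s: 10.58
tcp_pos: [0.569, 0.0291, 0.206]
tool_rot: [0.699, -0.103, 0.7, 0.104]
wrist_force: [-0.2, 0.4, 0.1]
finger_gap: 0.005
tcp polar r 0.0824 ang 2.188 tool heading joint 1.702 tangential lag mm -38.6 radial 72.8 z 0.206 F tool [-0.1  0.4 -0.1]
red (np.int32(179), array([289.06, 159.45]), array([277, 155,  25,  10], dtype=int32)) [0.5354 0.0443 0.057 ] 0.1016 1.843
blue (np.int32(229), array([321.61, 145.38]), array([313, 137,  18,  18], dtype=int32)) [0.5578 0.0667 0.079 ] 0.0727 1.692
```

View pics/w7.png

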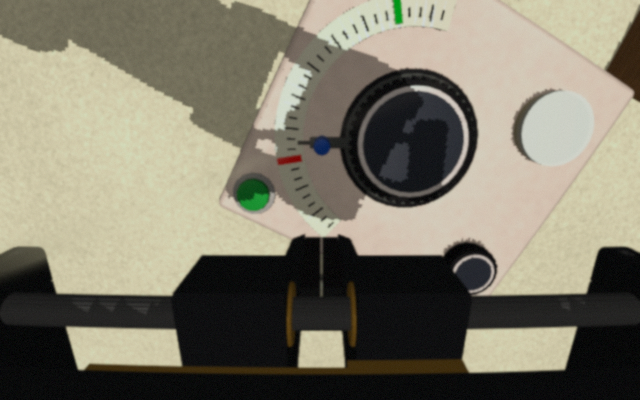

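The wrist view shows the pointer tip near (300,143) and the red mark at (289,159), with about 0.15 rad still to go. The dish, the cap and the button look undisturbed. I'll measure the pointer more precisely.

```bash
cat > ptr.py <<'E'
import sys
from h import *
from base import A,yaw
from station import viewer
# run while arm stands still; file saved by look.py
c=viewer.get_calibration("wrist"); im=cv2.imread(f"pics/{sys.argv[1]}.png"); rgb=im[:,:,::-1].copy()
a=lambda v:(np.arctan2(v[1],v[0])-yaw-1.92)%6.283
hsv=cv2.cvtColor(im,cv2.COLOR_BGR2HSV)
def world(m,z,rlo,rhi,alo,ahi):
    v,u=np.nonzero(m); P=np.array([plane(c,(x,y),z)[:2] for x,y in zip(u,v)]); d=P-A
    r=np.hypot(d[:,0],d[:,1]); t=np.array([a(x) for x in d]); k=(r>rlo)&(r<rhi)&(abs(t-(alo+ahi)/2)<(ahi-alo)/2)
    return d[k],r[k],t[k]
k=proj(c,[A[0],A[1],.07])[0]
# ring centre check: ellipse on dark ring
q=cv2.inRange(hsv,np.array((0,110,70)),np.array((8,255,255)))
d,r,t=world(q,.057,.085,.12,1.6,2.1); print("red n",len(r),"r",r.min().round(4),r.max().round(4),"ang mean",t.mean().round(4))
g=hsv[:,:,2]; roi=np.zeros_like(g); roi[int(sys.argv[3]):int(sys.argv[4]),int(sys.argv[2]):int(sys.argv[5])]=1
dk=((g<60)&(roi>0)).astype(np.uint8)
j0=float(sys.argv[6])
for lo,hi,z in ((.082,.087,.063),(.087,.0915,.063)):
    d,r,t=world(dk,z,lo,hi,j0-.06,j0+.06); print("pointer",lo,len(r),t.mean().round(4) if len(r) else None)
x0,y0=int(sys.argv[2])-20,int(sys.argv[3])-20
cv2.imwrite(f"pics/{sys.argv[1]}z.png",cv2.resize(im[y0:y0+80,x0:x0+110],None,fx=7,fy=7,interpolation=cv2.INTER_CUBIC))
E
python3 ptr.py w7 280 120 175 345 1.70
```

```text
red n 179 r 0.0911 0.1123 ang mean 1.8425
pointer 0.082 15 1.6891
pointer 0.087 12 1.6907
```

View pics/w7z.png

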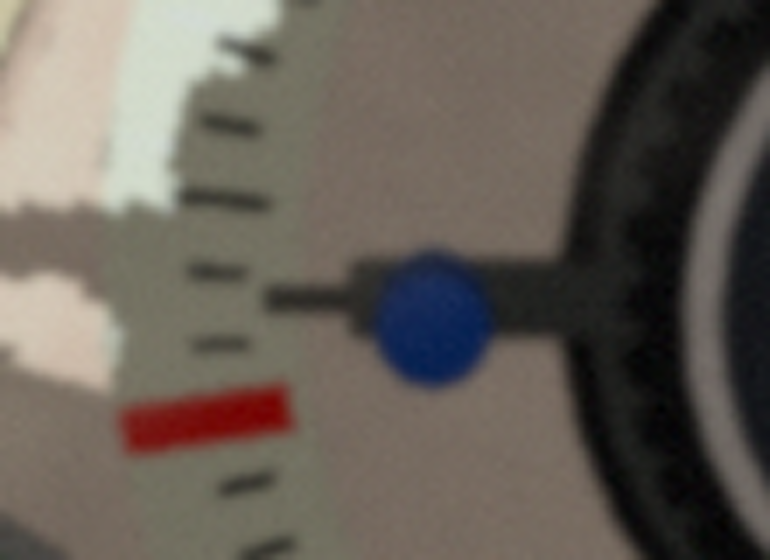

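Pointer to mark is about 0.150 rad (ticks and rays agree). The lever rests at ≈1.70. I'll go back behind the knob and push about 0.145 further.

```bash
python3 -m inch '[[0,1.5,0,0],[0,3,0,0],[0,3,0,0],[1,0,0,0],[3,0,0,0],[3,0,0,0],[3,0,0,0],[1,0,0,0],[0.5,0,0,0],[0,0,0,0],[0,0,0,0]]'; python3 -m inch '[[0,-0.5,0,0],[0,-0.5,0,0],[0,-0.5,0,0],[0,-0.3,0,0],[0,-0.1,0,0],[0,0,0,0],[0,0,0,0]]'; python3 look.py side s8
```

```text
time_s: 11.55
tcp_pos: [0.5481, 0.1008, 0.093]
tool_rot: [0.7, -0.104, 0.699, 0.104]
wrist_force: [0.7, -0.2, 0.3]
finger_gap: 0.007
time_s: 12.13
tcp_pos: [0.553, 0.0822, 0.0918]
tool_rot: [0.699, -0.104, 0.699, 0.104]
wrist_force: [0.2, 0.4, 0.8]
finger_gap: 0.01
tcp polar r 0.0746 ang 1.473 tool heading joint 1.703 tangential lag mm 17.0 radial 72.7 z 0.0918 F tool [-0.8  0.3  0.3]
red (np.int32(10), array([325.9, 224.5]), array([323, 223,   7,   4], dtype=int32)) [0.5345 0.0435 0.057 ] 0.1027 1.846
```

```bash
python3 -m inch '[[0,-0.11,0,0],[0,-0.36,-0.066,-0.0485],[0,-0.36,-0.066,-0.0485],[0,-0.36,-0.066,-0.0485],[0,0,0,0],[0,0,0,0]]'; python3 look.py side s9;  python3 -m inch '[[0,0.5,0,0],[0,1,0,0],[-1.5,0.5,0,0],[-3,0,0,0],[-3,0,0,0],[-3,-1,0,0],[-1,-2.5,0,0],[0,-2.5,0,0],[0,-1.5,0,0],[0,0,0,0],[0,0,0,0]]'; python3 look.py wrist w9; python3 ptr.py w9 280 120 175 345 1.845
```

```text
time_s: 12.68
tcp_pos: [0.5551, 0.0705, 0.0917]
tool_rot: [0.69, -0.154, 0.69, 0.154]
wrist_force: [0.6, -0.2, -0.2]
finger_gap: 0.004
tcp polar r 0.0743 ang 1.633 tool heading joint 1.847 tangential lag mm 15.7 radial 72.6 z 0.0917 F tool [ 0.2 -0.4  0.5]
red (np.int32(11), array([325.82, 224.55]), array([323, 223,   7,   4], dtype=int32)) [0.5345 0.0438 0.057 ] 0.1025 1.843
time_s: 13.65
tcp_pos: [0.5782, 0.021, 0.2059]
tool_rot: [0.689, -0.154, 0.691, 0.155]
wrist_force: [-0.0, 0.5, -0.5]
finger_gap: 0.004
tcp polar r 0.0825 ang 2.337 tool heading joint 1.847 tangential lag mm -38.8 radial 72.8 z 0.2059 F tool [0.5 0.5 0.2]
red (np.int32(162), array([286.9 , 141.87]), array([275, 139,  25,   7], dtype=int32)) [0.535  0.0443 0.057 ] 0.1019 1.841
blue (np.int32(224), array([321.58, 145.76]), array([313, 138,  18,  17], dtype=int32)) [0.5618 0.0564 0.079 ] 0.0726 1.844
red n 162 r 0.0916 0.112 ang mean 1.8412
pointer 0.082 18 1.8375
pointer 0.087 12 1.8381
```

View pics/w9z.png

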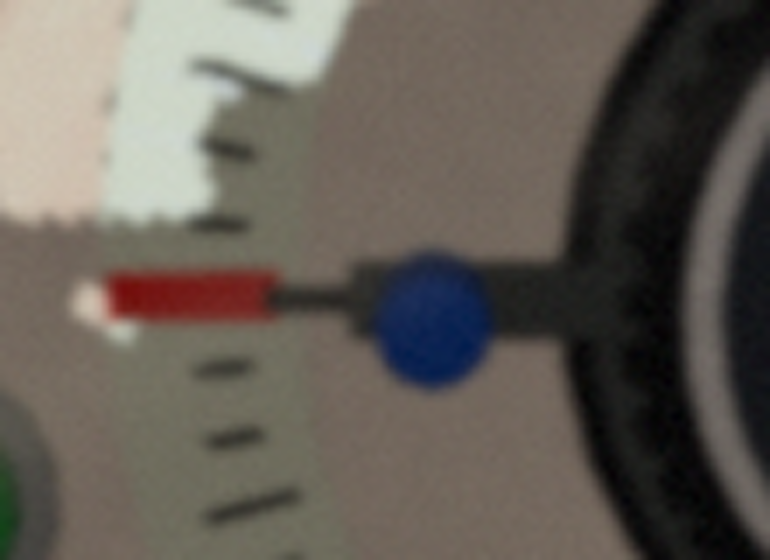

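The pointer now stands on the red mark: it reads 1.838 against 1.841 for the mark, a difference of about 0.3 mm. I'll withdraw further and check the whole scene.

```bash
python3 -m inch '[[-2,0,0,0],[-3,0,0,0],[-2,-2,0,0],[0,-3,0,0],[0,-3,0,0],[0,-3,0,0],[0,-3,0,0],[0,-2,0,0],[0,0,0,0],[0,0,0,0]]'
python3 - <<'E'
from station import viewer,ctrl; import cv2
for n in ("side","top","wrist"): cv2.imwrite(f"pics/{n}F.png",viewer.get_image(n)[:,:,::-1])
print(ctrl.get_state()['wrist_force'])
E
python3 look.py side sF2
```

```text
time_s: 14.53
tcp_pos: [0.6469, -0.1232, 0.2758]
tool_rot: [0.689, -0.154, 0.69, 0.155]
wrist_force: [0.3, 0.5, 0.4]
finger_gap: 0.005
[-0.66776263  0.59242824 -0.24812715]
tcp polar r 0.2101 ang 3.069 tool heading joint 1.85 tangential lag mm -197.3 radial 72.4 z 0.277 F tool [ 0.2  0.8 -0.3]
red (np.int32(9), array([325.67, 224.33]), array([323, 223,   7,   3], dtype=int32)) [0.5354 0.0436 0.057 ] 0.1018 1.849
blue (np.int32(29), array([316.45, 216.17]), array([315, 213,   4,   8], dtype=int32)) [0.5613 0.0563 0.079 ] 0.073 1.843
```

View pics/sideF.png

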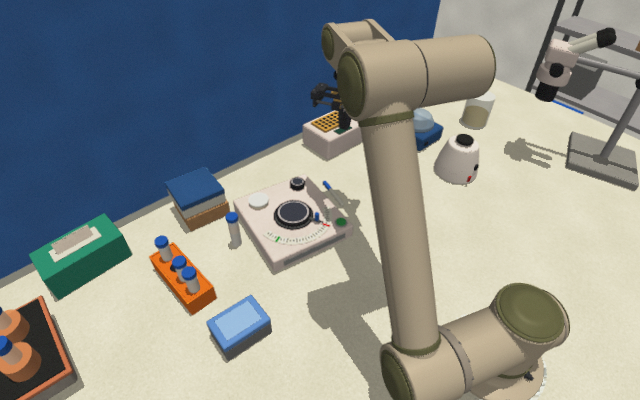

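View pics/topF.png

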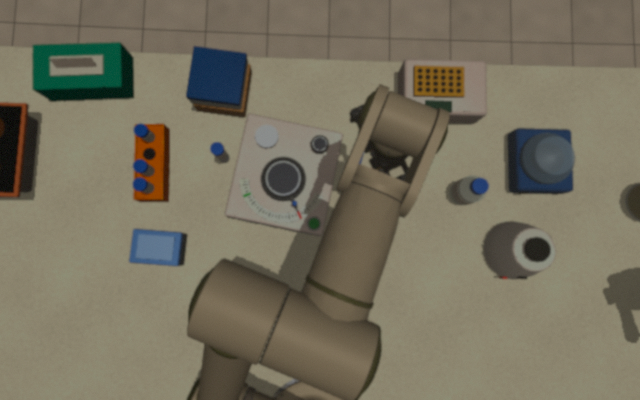

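View pics/sF2.png

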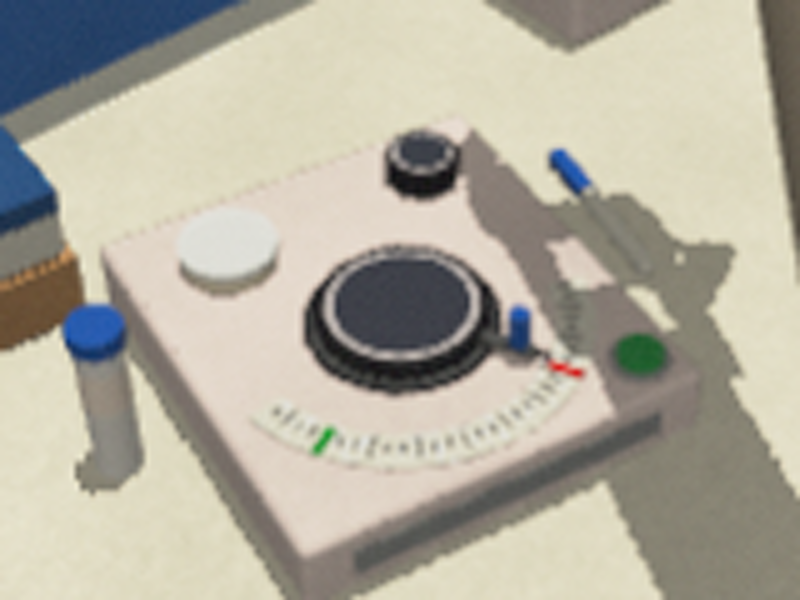

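The pointer meets the red mark (crop (550,365)) and the ring is seated. Button, dish, cap, pen, tube and the rest are where they were, and the arm is well clear. Handing in.

```bash
python3 -c "
from station import ctrl; print(ctrl.hand_in())"
```

```text
the job is handed in; nothing more can be done
None
```

I pressed the lamp button, set the polariser to the red mark, and handed the job in at about 14.7 s. The hand-in reports no verdict.

- **Lamp button:** I pressed it with the closed fingertips through about 5 mm of travel. The force rose from 4.7 N to 9.7 N as it reached its stop, and I then lifted clear. In the last pictures it looks raised, but its height was not measured separately.
- **Polariser lever:** I pushed the knob counter-clockwise from one side with the closed fingertips. It went to about 1.70 rad first, then I checked with the wrist camera and pushed the rest of the way.
- **Last checks:** From the wrist camera, the pointer reads 1.838 rad and the red mark 1.841, a difference of about 0.3 mm at the tip. The side camera, at lower resolution, puts the knob at 1.843 and the mark at 1.849.
- **Surroundings:** By eye, the ring is seated and the dish, analyser cap, pen, tube and other things stand where they were. The bottle is only visible in the top view. The arm was well clear, with only about 1 N of sensor noise at the wrist.

No check failed. Sideways forces during the push stayed within that noise, so I followed the push in the pictures and not by force.

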